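Spin the banding wheel and brake it on its home mark

TASK

Check that the potter's banding wheel runs freely and park it: flick its black stud with a fingertip to set it spinning anticlockwise (seen from above), and let it run untouched until the middle of the red sector has gone past the yellow pointer at least twice. On a later pass, before it runs down, brake it with a fingertip pressed on the flat top near the rim, so that where it first stops the yellow pointer points at the red sector; finish while still holding it there with the fingertip. Leave everything else on the table where it is.

Things in the scene. Friction and masses are not known exactly. Their poses are not given: they have to be found in the camera images.
- banding_wheel: green foot (152 mm across) of a banding wheel (small turntable), fixed to the table, with a bent yellow post ending in the pointer. Origin: on the wheel's vertical axis, at table height; x points from the axis to the pointer, z up. The whole wheel is 95 mm high at the pointer, and the pointer's post stands 126 to 136 mm from the axis
- head (a joint): turning angle of the wheel's head, rad, growing anticlockwise seen from above and counting on past full turns; 0, 2 pi, 4 pi ... put the middle of the red sector at the pointer. Starts between -4.6 and -1.2. Spins freely without stops; bearing drag lets the speed fall to about a third in 6 to 9 s. Head about 1.5 kg, moment of inertia about 0.009 kg m2
- mark (a point): middle of the red sector on the head's flat top face, 92 mm from the axis, 85 mm above the table; turns with the head. The red sector is 40 degrees wide (20 either side of this point) and reaches from 78 to 106 mm from the axis
- pointer (a point): tip of the fixed yellow pointer, 115 mm from the axis, 90 mm above the table (just outside the head's rim). The head is an aluminium disc of 110 mm radius, 12 mm thick, its flat top 85 mm above the table; outside the stud's circle it is bare from 61 to 110 mm from the axis: the place to brake
- stud (a point): top of the black upright stud, 12 mm across, that stands 26 mm high on the head, 55 mm from the axis, straight across the axis from the red sector; turns with the head. A clay test tile, 46 mm across and 10 mm high, is stuck on the head's centre
- fish: small white bisque fish, 63x104x77 mm, bystander; origin under its centre
- jar_blue: paint jar with blue cap, 42 mm across, 82 mm tall, bystander; origin under its centre
- jar_white: paint jar with white cap, 42 mm across, 79 mm tall, bystander; origin under its centre
- bird: yellow bird ornament, 51x72x61 mm, bystander; origin under its centre
- mould: cream plaster mould block with a round hole, 51x98x95 mm, bystander; origin under its centre
- sanding: dark red-brown sanding block, 60x95x26 mm, bystander; origin under its centre

How it is judged (in metres and radians):
On the way, in this order (a step that is already met when the one before it is completed fails the run):
1. the wheel spins anticlockwise on its own, faster than 0.8 rad/s, no finger touching it (contact force between the fingers and head below 0.1 N and velocity of joint head above 0.8 rad/s), for 0.2 s.
2. still running untouched, the red sector's middle has passed the pointer for the second time (contact force between the fingers and head below 0.1 N and velocity of joint head above 0.1 rad/s and value of joint head above 6.2832 rad), for 0.05 s.
3. a fingertip stops the wheel and holds it with the pointer at the red sector (contact force between the fingers and head above 0.5 N and distance between mark and pointer below 0.0437 m and velocity of joint head between -0.04 and 0.04 rad/s), for 0.3 s.
At the end, for the whole second after the job is handed in: the head stands still (under 0.04 rad/s) with the pointer at the red sector (its middle within 0.36 rad of the pointer), and a fingertip still presses on the head with more than 0.5 N (all of step 3); the arm keeps its last pose, push and grip.
It fails at once if after the second pass the wheel comes to rest (by finger or by running down) with the pointer off the red sector (value of joint head above 6.75 rad and velocity of joint head below 0.04 rad/s and not (distance between mark and pointer below 0.0437 m)).
It fails at once if another thing on the table was shifted by more than 20 mm or lifted (distance of any of fish, jar_blue, jar_white, bird, mould, sanding from where it was at the start of the episode above 0.02 m).
It also fails if it takes over 64 s, if anything falls off the work surface, if the arm or the gripper's body presses on something with over 40 N, if the wrist force passes 120 N, or if a joint passes its speed limit or range.

ROBOT

A 6-joint arm with a two-finger parallel gripper is mounted at the origin on a cart in front of the work surface, level with it; the furniture and walls round the work are solid. World frame = base frame: x ahead of the robot, y to its left, z up, the work surface at z = 0. Lengths are in m, angles in degrees, forces in N, time in s.
With the tool pointing down it reaches from about 0.4 to 0.825 m from the base axis. Payload 7 kg.
Tool frame: the origin (TCP) lies midway between the tips of the shut fingers; the grasp point (between the pads) lies 19 mm behind it; z points along the fingers, y is the line along which they close (so a half turn about z gives the same grasp; the last joint's range is limited). The gripper opens to 88 mm and grips with 3 to 60 N. Pads are 19 mm wide; open, the fingers measure 130 mm over their backs; the gripper's body (78 mm by 193 mm) begins 47 mm behind the grasp point.
Start: joints at [91.392, 20.546, 0.682, 0, -70.136, -16.507], TCP at [0.176, 0.652, 0.227] pointing down, gripper open.
Joint ranges: [-176.03, 176.03], [-82.01, 121.73], [-58.28, 71.71], [-173.87, 95.51], [-174.79, -0.11], [-173.66, 173.66]. Speed limits (degrees/s): [136.94, 136.94, 172.46, 180, 180, 180].

INTERFACE

Orientations are given as [roll, pitch, yaw] about the fixed x, y, z axes, in that order (R = Rz(yaw) Ry(pitch) Rx(roll)).
In Python, from plant import ctrl, viewer, close_job gives the robot as it stands. The module is installed in compiled form; this text tells all that it offers.
- The arm moves only by the tool step_arm, never from a script. Its argument "moves" is a list that holds one entry, the list of rows, each a list of 5 numbers: the shift along the world's x, y, z in cm, then the turn about the world's z in rad, then the finger opening in cm, from 0 to 8.76. In form: [[[tx, ty, tz, twist, grip], ...]]. A call has 1 to 10 rows; each row shifts and turns the commanded pose from where the row before left it; what a row does not reach is not made up. A row lasts 1/10 s, in which the tool goes at most 50 mm and 8.59 degrees, less where a joint would pass 70% of its speed; a pose out of reach is approached as far as the arm can. A call with a gripper value outside its range is refused whole. The fingers move at their own pace and stop on an object; the grip force is fixed at half the most. Time passes only in rows, so rows that do not move let the fingers close. It gives the time, the measured TCP pose, the force, the opening and the grip force at its end, in the units of the state.
- ctrl.get_obs(): the state, without advancing time (a new reading comes with each control period).
- viewer.snapshot(name): name is "scene" or "top"; returns (picture, depth): 420x560x3 uint8, blue, green, red; 420x560 float32, m along the optical axis (not along the pixel's ray), 0 where there is no reading.
- viewer.camera_info(name): a dict with "camera_matrix" (3x3 intrinsics, pixels), "eye" and "orientation" of the camera in the world. Camera axes: x right, y down, z forward; pixel columns grow to the right and rows downward; lengths in m; the calibration is good to about 2 mm. A picture is of the moment at which its call begins. camera_info takes no time and is no camera call.
- close_job(): hands the job in; it is judged then, once.
The state is a dict: "clock": time; "joint_pos": joint angles; "qvel": joint speeds; "tau": joint torques, N m; "tool_pos": TCP position; "orientation": TCP orientation; "force": force on the tool from outside, world axes, zero at the start; "moment": the same for the moment, N m; "opening": finger opening in m; "gripper_force": force on a finger pad.
Only numpy, scipy, OpenCV 4.12 (cv2) and the standard library are available. Lean on these libraries where they do the work, as an engineer would, in place of code of your own. Each camera call takes 0.05 s, during which the arm holds its last target. There are 200 camera calls.

## Working session

There is one attempt and no reset: what is moved stays moved. The work goes in short steps, Python scripts to look and compute and a tool call to move; the robot and the scene stay as the last step left them, time stands still between calls to the robot, and variables do not carry over. Pictures are saved under pics/ and viewed, at most 10 in all, crops included, and the job is handed in when it is done.

Besides the shell and the picture viewer there is one more tool, called after "Request:" as name([rows], argument=value, ...), one row to a line, values as JSON. step_arm: Moves the arm, as the interface text tells. Its arguments: {"type":"object","properties":{"moves":{"type":"array","items":{"type":"array","items":{"type":"array","items":{"type":"number"}}}}},"required":["moves"]}

```bash
mkdir -p pics; python3 - <<'E'
from plant import ctrl, viewer
import cv2
for n in("scene","top"):
    im,d=viewer.snapshot(n); cv2.imwrite(f"pics/{n}0.png",im); i=viewer.camera_info(n); print(i)
print(ctrl.get_obs())
E
```

```text
{'camera_matrix': array([[400.15542406,   0.        , 282.81072911],
       [  0.        , 400.15542406, 214.56174595],
       [  0.        ,   0.        ,   1.        ]]), 'eye': array([ 0.157639  , -0.51416777,  0.74438349]), 'orientation': array([-132.59466364,    1.10352156,  -37.53795517])}
{'camera_matrix': array([[412.56973333,   0.        , 279.75342512],
       [  0.        , 412.56973333, 210.82719819],
       [  0.        ,   0.        ,   1.        ]]), 'eye': array([0.48420778, 0.03079297, 1.17182769]), 'orientation': array([-176.17159485,    0.47350443,  -88.2852442 ])}
{'clock': 0.1, 'joint_pos': array([ 9.13925591e+01,  2.05867289e+01,  6.39088472e-01, -1.75175109e-02,
       -7.01351156e+01, -1.65055720e+01]), 'qvel': array([ 0.03420969, -0.07832978,  0.11871741, -0.01346467, -0.01504551,
        0.07373959]), 'tau': array([-2.60606379e-03, -5.84161770e+01,  2.93751740e+01,  7.01544106e+00,
        1.01287241e-02, -5.61760328e-05]), 'tool_pos': array([0.17591694, 0.65122521, 0.22572435]), 'orientation': array([ 1.79915975e+02, -7.72393064e-03, -1.51189716e+01]), 'force': array([ 0.04520448, -0.38638223, -0.58457809]), 'moment': array([ 0.02268433, -0.01835209,  0.00599451]), 'gripper_force': 0.0, 'opening': 0.08754715327081304}
```

View pics/top0.png

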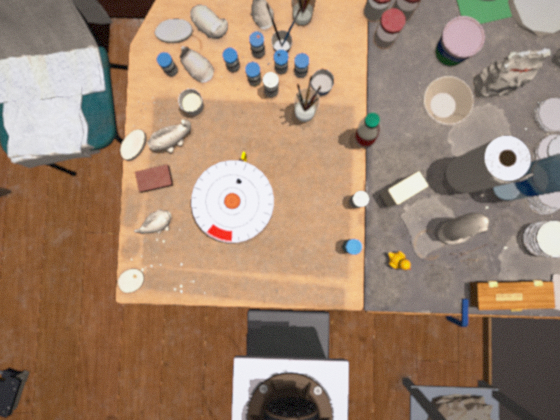

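View pics/scene0.png

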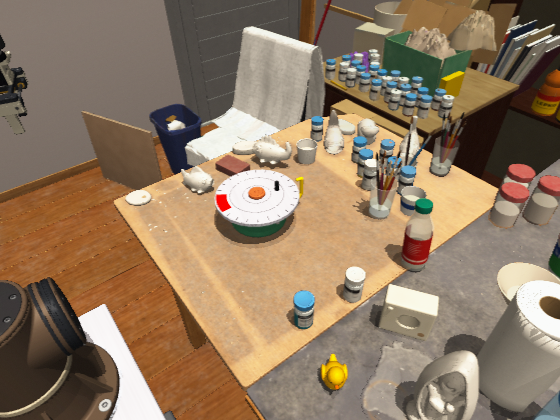

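The top view shows the wheel near (232,201), with red at (220,233), the stud at (239,181) and the pointer at (243,156). The scene view agrees, with the post at (300,186). The gripper is far off at bottom left.

```bash
cat > h.py <<'E'
import numpy as np, cv2
from plant import ctrl, viewer
from scipy.spatial.transform import Rotation as R
def ray(n,uv,z):
    i=viewer.camera_info(n); K=np.array(i["camera_matrix"]); M=R.from_euler('xyz',i["orientation"],degrees=True).as_matrix()
    d=M@np.linalg.inv(K)@np.array([uv[0],uv[1],1.]); e=np.array(i["eye"]); return e+d*(z-e[2])/d[2]
def proj(n,P):
    i=viewer.camera_info(n); K=np.array(i["camera_matrix"]); M=R.from_euler('xyz',i["orientation"],degrees=True).as_matrix()
    p=K@(M.T@(np.array(P)-i["eye"])); return p[:2]/p[2]
def cents(im,lo,hi,box,amin=4):
    x0,y0,x1,y1=box; hsv=cv2.cvtColor(im,cv2.COLOR_BGR2HSV)[y0:y1,x0:x1]
    m=cv2.inRange(hsv,lo,hi); n,l,s,c=cv2.connectedComponentsWithStats(m)
    return [(c[k]+[x0,y0],s[k].tolist()) for k in range(1,n) if s[k][4]>=amin]
E
python3 - <<'E'
from h import *
im=cv2.imread("pics/top0.png"); sc=cv2.imread("pics/scene0.png")
for n,I,b in(("top",im,(185,145,282,250)),("scene",sc,(205,165,315,245))):
  for name,lo,hi,z in(("white",(0,0,150),(179,45,255),.085),("red",(0,170,120),(4,255,255),.085),("tile",(5,120,120),(14,255,255),.095),("yellow",(22,150,120),(34,255,255),.092),("black",(0,0,0),(179,255,60),.1)):
    for c,s in cents(I,lo,hi,b): print(n,name,c.round(1),s,ray(n,c,z).round(4))
# ellipse of white head in top
hsv=cv2.cvtColor(im,cv2.COLOR_BGR2HSV);m=np.zeros(im.shape[:2],np.uint8)
b=(slice(155,250),slice(185,282));m[b]=cv2.inRange(hsv,(0,0,150),(179,60,255))[b]
cs,_=cv2.findContours(m,cv2.RETR_EXTERNAL,cv2.CHAIN_APPROX_NONE);c=max(cs,key=cv2.contourArea)
e=cv2.fitEllipse(cv2.convexHull(c));print(e,ray("top",e[0],.085))
cv2.imwrite("pics/crop.png",np.hstack([cv2.resize(im[145:250,185:285],None,fx=4,fy=4),cv2.resize(sc[160:265,210:310],None,fx=4,fy=4)])[:,:800])
E
```

```text
top white [232.9 199.2] [6, 15, 83, 83, 4897] [0.584 0.167 0.085]
top red [219.9 233.1] [24, 81, 22, 14, 176] [0.4932 0.1977 0.085 ]
top tile [231.8 200.6] [40, 49, 15, 14, 175] [0.5792 0.1685 0.095 ]
top yellow [243.3 155.8] [56, 6, 6, 10, 40] [0.6994 0.1427 0.092 ]
top black [238.5 181. ] [53, 35, 2, 3, 4] [0.6307 0.1521 0.1   ]
scene white [258.6 197. ] [10, 4, 84, 57, 3268] [0.5767 0.154  0.085 ]
scene white [207.5 178.8] [0, 8, 7, 13, 66] [0.5124 0.3039 0.085 ]
scene red [222.2 202.3] [11, 30, 15, 17, 162] [0.4929 0.1947 0.085 ]
scene tile [234.9 167.5] [15, 0, 30, 9, 140] [0.592  0.2887 0.095 ]
scene tile [256.4 192.5] [44, 22, 16, 12, 162] [0.5762 0.1619 0.095 ]
scene yellow [300.3 184.7] [91, 12, 7, 21, 72] [0.6861 0.1192 0.092 ]
scene black [276.4 185.7] [70, 16, 4, 10, 32] [0.6292 0.147  0.1   ]
scene black [282.1 224.7] [72, 54, 9, 13, 14] [0.5525 0.0227 0.1   ]
scene black [234.8 228.5] [29, 62, 3, 4, 4] [0.4598 0.0809 0.1   ]
scene black [239.5 232.2] [33, 66, 4, 3, 4] [0.4617 0.0638 0.1   ]
scene black [271.  233.8] [64, 68, 5, 3, 5] [0.5149 0.015  0.1   ]
((232.0057830810547, 201.1712646484375), (83.238525390625, 83.95647430419922), 48.3490104675293) [0.57852945 0.1690494  0.085     ]
```

View pics/crop.png

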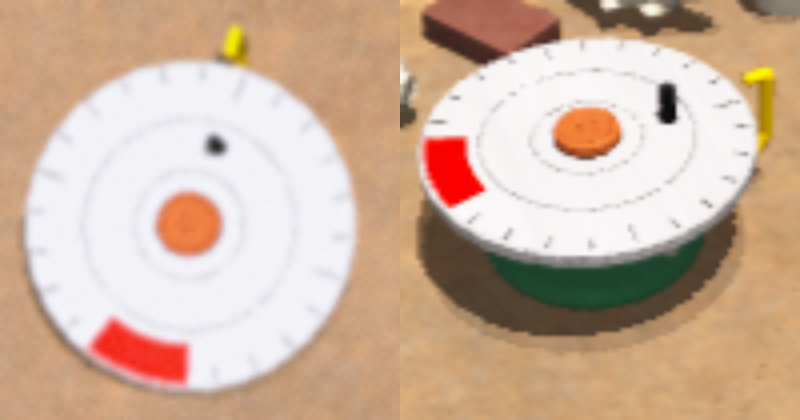

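Wheel axis is about (0.578, 0.167), the pointer direction about -12° and the stud about -19° at (0.630, 0.149). Sizes check out (red r=0.09, pointer 0.115–0.13). I'll move to the -y side of the stud.

Request:
step_arm([
  [[2.2,-2.7,0,0,0],[2.2,-2.7,0,0,0],[2.2,-2.7,0,0,0],[2.2,-2.7,0,0,0],[2.2,-2.7,0,0,0],[2.2,-2.7,0,0,0],[2.2,-2.7,0,0,0],[2.2,-2.7,0,0,0],[2.2,-2.7,0,0,0],[2.2,-2.7,0,0,0]],
])

```text
clock: 1.1
tool_pos: [0.3966, 0.3803, 0.2264]
orientation: [180.0, 0.0, -15.1]
force: [0.0, 0.4, 0.6]
opening: 0.0134
gripper_force: 0.0
```

Request:
step_arm([
  [[2.2,-2.8,0,0,0],[2.2,-2.8,0,0,0],[2.2,-2.8,0,0,0],[2.2,-2.8,0,0,0],[2.2,-2.8,0,0,0],[2.2,-2.8,0,0,0],[2.2,-2.8,0,0,0],[2.2,-2.8,0,0,0],[2.2,-2.8,0,0,0],[2.2,-2.8,0,0,0]],
])

```text
clock: 2.1
tool_pos: [0.6166, 0.1003, 0.2262]
orientation: [180.0, 0.0, -15.1]
force: [0.3, 0.3, -0.3]
opening: 0.0008
gripper_force: 0.0
```

Request:
step_arm([
  [[0,0,0,0,0],[0,0,0,0,0],[0,0,0,0,0]],
])

```text
clock: 2.4
tool_pos: [0.6156, 0.1019, 0.2263]
orientation: [180.0, 0.0, -15.1]
force: [0.3, 0.0, 0.2]
opening: 0.0004
gripper_force: 0.0
```

Request:
step_arm([
  [[0,0,-3,0,0],[0,0,-3,0,0],[0,0,-3,0,0],[0,0,-2,0,0],[0.3,0,-1,0,0],[0.3,0,-0.8,0,0],[0,0,0,0,0],[0,0,0,0,0]],
])

```text
clock: 3.2
tool_pos: [0.6226, 0.102, 0.0995]
orientation: [-180.0, -0.1, -15.1]
force: [-0.0, -0.2, 0.0]
opening: 0.0007
gripper_force: 0.0
```

```bash
python3 - <<'E'
from h import *
for n in("scene",):
    im,d=viewer.snapshot(n); p=ctrl.get_obs(); print(p['tool_pos'],p['force'],p['clock'],proj(n,p['tool_pos']))
    cv2.imwrite("pics/s1.png",cv2.resize(im[110:250,180:330],None,fx=4,fy=4))
E
```

```text
[0.62264394 0.10196118 0.09964489] [0.31809916 0.57809067 0.15251187] 3.25 [285.09892236 195.53094207]
```

View pics/s1.png

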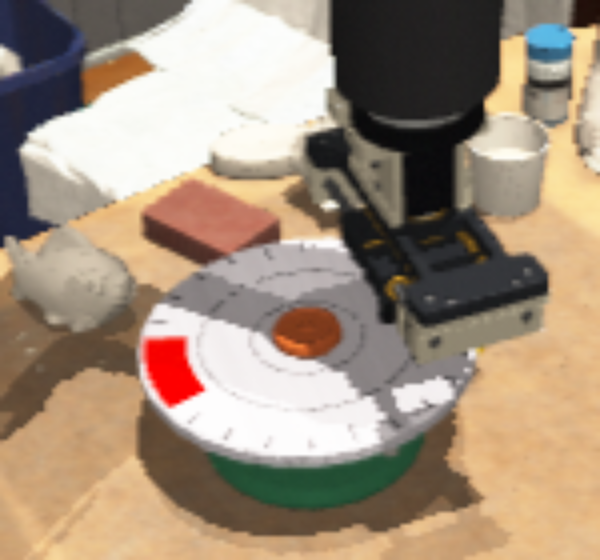

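Request:
step_arm([
  [[0,0.8,0,0,0],[0,0.8,0,0,0],[0,1.4,0,0,0],[-0.1,2.0,0,0,0],[-0.2,2.4,0,0,0],[0,-2,4,0,0],[0,0,3,0,0],[-3,1,0,0,0]],
])

```text
clock: 4.05
tool_pos: [0.5932, 0.1673, 0.173]
orientation: [-179.7, -0.4, -15.1]
force: [-1.3, 0.4, -0.4]
opening: 0.0007
gripper_force: 0.0
```

```bash
cat > track.py <<'E'
from h import *
import sys
C=np.array([.578,.167]); PA=np.radians(-11.8)
last=None; T=[];A=[]
for k in range(int(sys.argv[1])):
    t=ctrl.get_obs()['clock']; im,d=viewer.snapshot("scene")
    cs=cents(im,(0,170,90),(4,255,255),(205,165,315,245),25)
    if not cs: print(round(t,2),None); continue
    c,s=max(cs,key=lambda q:q[1][4]); P=ray("scene",c,.085)[:2]-C
    a=np.arctan2(P[1],P[0])-PA; T.append(t);A.append(a%(2*np.pi)); print(round(t,2),s[4],"r",np.hypot(*P).round(3),"head mod 2pi",round(A[-1],3))
if len(T)>2:
    U=np.unwrap(A); p=np.polyfit(np.array(T)-T[-1],U,1); print("w",p[0].round(3),"at",T[-1],"a",(p[1]%(2*np.pi)).round(3))
print(ctrl.get_obs()['tool_pos'],ctrl.get_obs()['clock'])
E
python3 track.py 8
```

```text
4.05 157 r 0.091 head mod 2pi 5.43
4.1 150 r 0.091 head mod 2pi 5.681
4.15 140 r 0.092 head mod 2pi 5.94
4.2 135 r 0.092 head mod 2pi 6.197
4.25 133 r 0.093 head mod 2pi 0.155
4.3 131 r 0.093 head mod 2pi 0.4
4.35 131 r 0.093 head mod 2pi 0.638
4.4 131 r 0.093 head mod 2pi 0.877
w 4.948 at 4.4 a 0.889
[0.58925833 0.16581269 0.16806177] 4.45
```

The wheel spins at 4.95 rad/s. I'll move to the hover position above the rim on the robot's side.

Request:
step_arm([
  [[-3,0.8,0,0,0],[-3,0.8,0,0,0],[-2.5,0.8,0,0,0],[-1.1,0,0,0,0],[0,0,-2,0,0],[0,0,-2,0,0],[0,0,-1,0,0],[0,0,-0.8,0,0],[0,0,-0.7,0,0],[0,0,0,0,0]],
])

```text
clock: 5.45
tool_pos: [0.4929, 0.1893, 0.1028]
orientation: [179.9, 0.0, -15.1]
force: [0.5, 0.3, 0.0]
opening: 0.0006
gripper_force: 0.0
```

```bash
python3 track.py 6; python3 - <<'E'
from h import *
im,d=viewer.snapshot("scene");cv2.imwrite("pics/s2.png",cv2.resize(im[110:250,180:330],None,fx=4,fy=4))
print(ctrl.get_obs()['force'])
E
```

```text
5.45 162 r 0.091 head mod 2pi 5.532
5.5 151 r 0.091 head mod 2pi 5.722
5.55 143 r 0.092 head mod 2pi 5.925
5.6 137 r 0.092 head mod 2pi 6.122
5.65 139 r 0.092 head mod 2pi 0.022
5.7 138 r 0.093 head mod 2pi 0.21
w 3.859 at 5.7 a 0.216
[0.49330535 0.18980978 0.10410164] 5.75
[ 0.06868557 -0.33676119 -0.25685384]
```

View pics/s2.png

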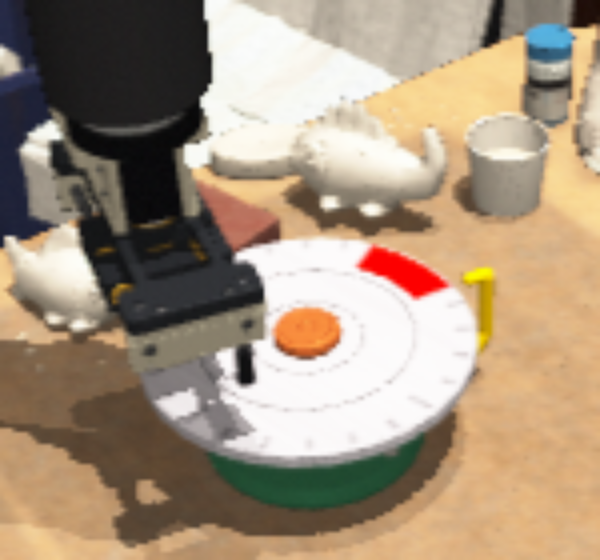

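Request:
step_arm([
  [[0,0,-0.5,0,0],[0,0,-0.5,0,0],[0,0,0,0,0],[0,0,0,0,0],[0,0,0,0,0],[0,0,0,0,0],[0,0,0,0,0],[0,0,0,0,0],[0,0,0,0,0],[0,0,0,0,0]],
])

```text
clock: 6.8
tool_pos: [0.493, 0.1896, 0.0936]
orientation: [180.0, -0.0, -15.1]
force: [-1.1, 0.1, 0.6]
opening: 0.0005
gripper_force: 0.0
```

```bash
python3 track.py 18
```

```text
6.8 185 r 0.089 head mod 2pi 4.002
6.85 187 r 0.089 head mod 2pi 4.155
6.9 187 r 0.089 head mod 2pi 4.314
6.95 183 r 0.089 head mod 2pi 4.473
7.0 181 r 0.089 head mod 2pi 4.621
7.05 179 r 0.089 head mod 2pi 4.767
7.1 174 r 0.09 head mod 2pi 4.916
7.15 170 r 0.09 head mod 2pi 5.063
7.2 170 r 0.09 head mod 2pi 5.21
7.25 167 r 0.091 head mod 2pi 5.352
7.3 164 r 0.091 head mod 2pi 5.49
7.35 156 r 0.091 head mod 2pi 5.621
7.4 151 r 0.091 head mod 2pi 5.767
7.45 146 r 0.092 head mod 2pi 5.905
7.5 141 r 0.092 head mod 2pi 6.046
7.55 143 r 0.092 head mod 2pi 6.178
7.6 140 r 0.092 head mod 2pi 0.024
7.65 139 r 0.093 head mod 2pi 0.156
w 2.863 at 7.65 a 0.191
[0.49302227 0.18961161 0.09357195] 7.7
```

Request:
step_arm([
  [[0,0,0,0,0],[0,0,0,0,0],[0,0,0,0,0],[0,0,0,0,0],[0,0,0,0,0],[0,0,0,0,0],[0,0,0,0,0],[0,0,0,0,0],[0,0,0,0,0],[0,0,0,0,0]],
])

```text
clock: 8.7
tool_pos: [0.493, 0.1896, 0.0936]
orientation: [180.0, 0.0, -15.1]
force: [-0.5, -0.5, -0.6]
opening: 0.0005
gripper_force: 0.0
```

Request:
step_arm([
  [[0,0,-0.3,0,0],[0,0,0,0,0],[0,0,0,0,0],[0,0,0,0,0],[0,0,0,0,0],[0,0,0,0,0],[0,0,0,0,0],[0,0,0,0,0],[0,0,0,0,0],[0,0,0,0,0]],
])

```text
clock: 9.7
tool_pos: [0.493, 0.1896, 0.0906]
orientation: [180.0, -0.0, -15.1]
force: [0.2, -0.2, -0.4]
opening: 0.0006
gripper_force: 0.0
```

```bash
python3 track.py 6
```

```text
9.7 180 r 0.09 head mod 2pi 4.654
9.75 185 r 0.089 head mod 2pi 4.737
9.8 178 r 0.09 head mod 2pi 4.826
9.85 177 r 0.09 head mod 2pi 4.916
9.9 175 r 0.09 head mod 2pi 5.003
9.95 174 r 0.09 head mod 2pi 5.091
w 1.757 at 9.95 a 5.091
[0.49302246 0.18964028 0.09056613] 10.0
```

Request:
step_arm([
  [[0,0,0,0,0],[0,0,0,0,0],[0,0,0,0,0],[0,0,0,0,0],[0,0,0,0,0],[0,0,-0.8,0,0],[0,0,-0.2,0,0]],
])

```text
clock: 10.7
tool_pos: [0.4943, 0.1914, 0.0849]
orientation: [-179.8, -0.2, -15.0]
force: [-26.2, 5.2, 63.0]
opening: 0.0005
gripper_force: 31.6
```

```bash
python3 track.py 1;python3 -c "
from h import *
print(ctrl.get_obs()['force'])"
```

```text
10.7 142 r 0.092 head mod 2pi 6.086
[0.49431058 0.1915643  0.08500254] 10.75
[-17.03497162   2.8377757   44.57823314]
```

Request:
step_arm([
  [[0,0,0,0,0],[0,0,0,0,0],[0,0,0,0,0],[0,0,0,0,0],[0,0,0,0,0],[0,0,0,0,0]],
])

```text
clock: 11.35
tool_pos: [0.4943, 0.1915, 0.085]
orientation: [-179.8, -0.2, -15.0]
force: [-17.6, 2.6, 43.4]
opening: 0.0003
gripper_force: 22.1
```

```bash
python3 track.py 5;python3 - <<'E'
from h import *
print(ctrl.get_obs()['force'])
im,d=viewer.snapshot("scene");cv2.imwrite("pics/s3.png",cv2.resize(im[110:250,180:330],None,fx=4,fy=4))
E
```

```text
11.35 142 r 0.092 head mod 2pi 6.086
11.4 142 r 0.092 head mod 2pi 6.086
11.45 142 r 0.092 head mod 2pi 6.086
11.5 142 r 0.092 head mod 2pi 6.086
11.55 142 r 0.092 head mod 2pi 6.086
w 0.0 at 11.55 a 6.086
[0.49428785 0.19148941 0.08498926] 11.6
[-17.36991675   2.45456419  43.49290539]
```

View pics/s3.png

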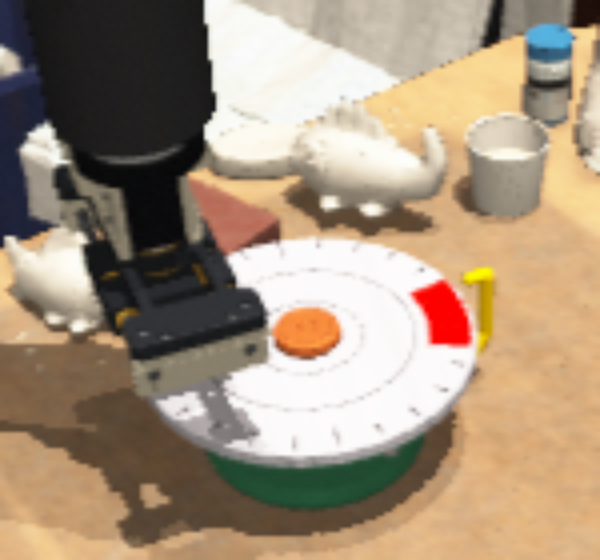

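The wheel is standing still under the fingertip. The red sector at crop (443,313) sits by the pointer at (480,275), about 0.2 rad before the middle and inside the 0.36 limit. Handing in.

```bash
python3 -c "
from plant import close_job
print(close_job())"
```

```text
the job is handed in; nothing more can be done
None
```

The wheel was flicked anticlockwise, ran untouched past the pointer three times, was braked on the fourth pass and handed in still held by the fingertip (about 43 N). By camera, the pointer is on the red sector, about 0.2 rad from its middle (limit 0.36); `close_job()` gave no verdict.

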